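# Pack the pillar candle and shut the gift box

## Task

Finish the wooden gift box for a customer: stand the shorter of the two pillar candles upright in the middle of the box's free, larger compartment, setting it down rather than dropping it, while the lid is open. Then lower the hinged lid gently until it lies fully closed on the box. Leave the tall candle, the tin in the box, the bowl, the bottle and the flowerpot where they are.

Things in the scene. Friction and masses are not known exactly. Their poses are not given: they have to be found in the camera images.
- giftbox: pale wooden box fixed to the table, 170 (its x) x 220 (its y) x 105 mm high, walls and floor 8 mm; origin at the centre of its underside, z up. Lid hinge along its +x rim. At y = +35 mm a divider 4 mm thick, its top 48 mm above the table, parts the small compartment (+y, with the tin) from the large free one (-y, 154 x 135 mm inside, 97 mm from floor to closed lid)
- compartment (a point): centre of the floor of the large free compartment (8 mm above the table); axes as the box's
- lid (a joint): angle of the lid: 0 = closed and lying flat on the rim, grows as it opens, pi/2 = upright, at most 1.95. Its stiff hinge holds the lid wherever it is left; about 3 N at the free edge moves it
- lid_hinge (a point): middle of the hinge line, 105 mm above the table at the box's +x rim; axes move with the lid: a plain board without handle that reaches 182 mm from here along its -x, is 220 mm wide along its y and 8 mm thick along +z (the outer face, on top when closed)
- lid_edge (a point): middle of the lid's free edge, at half thickness, 182 mm from the hinge; when closed it overhangs the box's front by 12 mm
- candle_short: the shorter pillar candle, upright wax cylinder 60 mm in diameter, 80 mm high (plus a thin 10 mm wick), 0.2 kg; origin at the centre of its underside
- candle_tall: the taller pillar candle, same wax and diameter (60 mm) but 125 mm high, too tall for the box; origin at the centre of its underside; stays where it is
- tin: flat round metal tin, 57 mm in diameter, 35 mm high, standing in the box's small compartment; origin at the centre of its underside
- bowl: round green glass bowl, 112 mm in diameter, 90 mm high; origin at the centre of its underside
- bottle: standing amber glass bottle, 56 mm in diameter, 200 mm high; origin at the centre of its underside
- flowerpot: black plant pot with orange flowers, 94 mm in diameter, pot 85 mm high, flowers up to 150 mm; origin at the centre of its underside

How it is judged:
By the outcome, as a careful person would: the job done as asked, in the order asked, and still so for the second after the job is handed in, with the robot touching nothing.
It also fails if it takes over 59 s, if anything falls off the work surface, if the arm or the gripper's body presses on something with over 40 N, if the wrist force passes 120 N, or if a joint passes its speed limit or range.

## Robot

A 7-joint arm with a two-finger parallel gripper is mounted at the origin on the work surface. World frame = base frame: x ahead of the robot, y to its left, z up, the work surface at z = 0. Lengths are in m, angles in rad, forces in N, time in s.
With the tool pointing down it reaches from about 0.4 to 0.85 m from the base axis. Payload 10.4 kg.
Tool frame: the origin (TCP) lies at the very end of the fingers, on their centre line; the grasp point (between the pads) lies 19 mm behind it; z points along the fingers, y is the line along which they close (so a half turn about z gives the same grasp; the last joint's range is limited). The gripper opens to 87 mm and grips with 3 to 60 N. Pads are 19 mm wide; open, the fingers measure 117 mm over their backs; the gripper's body (75 mm by 190 mm) begins 51 mm behind the grasp point.
Start: joints at [-1.324, 0.332, -0.065, 1.46, 0.022, 1.35, -0.088], TCP at [0.167, 0.602, 0.196] pointing down, gripper open.
Joint ranges: [-2.6, 2.6], [-0.5, 2.12], [-1.47, 1.34], [0.16, 2.42], [-1.27, 4.41], [0.06, 2.06], [-2.6, 2.6]. Speed limits (rad/s): [2.22, 2.22, 2.79, 2.79, 3.14, 3.14, 3.14].

## Interface

Orientations are given as a unit quaternion [x, y, z, w].
In Python, from bench import read_state, cams, workorder gives the robot as it stands.
- The arm moves only by the shell command python3 -m crank 'ROWS' [FORCE]. ROWS is text: rows parted by semicolons, each of 5 numbers parted by spaces: the shift along the tool's x, y, z scaled (see below), then the turn about the tool's z scaled (see below), then the opening, from -1 (shut) to 1 (fully open). In form: dx dy dz yaw jaw; .... A call has 1 to 10 rows; each row shifts and turns the commanded pose from where the row before left it, along the tool's axes as they then stand; what a row does not reach is not made up. The controller multiplies each number of a shift by 200 mm and each number of a turn by 90 degrees. A row lasts 1/10 s, in which the tool goes at most 50 mm and 8.59 degrees, less where a joint would pass 70% of its speed; a pose out of reach is approached as far as the arm can. A call with a number of a shift or a turn outside -1 to 1 is refused whole. A call with a gripper value outside its range is refused whole. The fingers move at their own pace and stop on an object; FORCE is the grip in N (left out, the last holds). Time passes only in rows, so rows that do not move let the fingers close. It gives the time, the measured TCP pose, the force, the opening and the grip force at its end, in the units of the state.
- read_state(): the state, without advancing time (a new reading comes with each control period).
- cams.camera(name): name is "scene" or "top"; returns a dict with "img" (400x640x3 uint8, blue, green, red), "K" (3x3 intrinsics, pixels), "xyz" and "attitude" of the camera in the world. Camera axes: x right, y down, z forward; pixel columns grow to the right and rows downward; lengths in m; the calibration is good to about 2 mm. A picture is of the moment at which its call begins. There is no depth.
- workorder.close_job(): hands the job in; it is judged then, once.
The state is a dict: "time": time; "joint_positions": joint angles; "joint_vel": joint speeds; "joint_torque": joint torques, N m; "ee_pos": TCP position; "eef_rot": TCP orientation; "ft_force": force on the tool from outside, world axes, zero at the start; "torque": the same for the moment, N m; "width": finger opening in m; "grip_force": force on a finger pad.
Only numpy, scipy, OpenCV 4.12 (cv2) and the standard library are available. Lean on these libraries where they do the work, as an engineer would, in place of code of your own. Each camera call takes 0.05 s, during which the arm holds its last target. There are 200 camera calls.

## Working session

There is one attempt and no reset: what is moved stays moved. The work goes in short steps, Python scripts to look and compute and a shell command to move; the robot and the scene stay as the last step left them, time stands still between calls to the robot, and variables do not carry over. Pictures are saved under pics/ and viewed, at most 10 in all, crops included, and the job is handed in when it is done.

```bash
ls; mkdir -p pics; python3 - <<'E'
from bench import read_state, cams
import cv2,pickle
s=read_state(); print({k:s[k] for k in('time','ee_pos','eef_rot','width','ft_force')})
d={}
for n in('scene','top'):
    c=cams.camera(n); d[n]=c; cv2.imwrite(f'pics/{n}0.png',c['img']); print(n,c['K'],c['xyz'],c['attitude'])
pickle.dump(d,open('d0.pkl','wb'))
E
```

```text
pics
{'time': 0.0, 'ee_pos': array([0.16649886, 0.60194997, 0.1948286 ]), 'eef_rot': array([ 1.34500380e-01,  9.90913262e-01, -7.42833705e-04, -5.80591005e-05]), 'width': 0.08715323162579353, 'ft_force': array([0.20924679, 0.14944298, 0.41680428])}
scene [[470.9733638    0.         312.14010827]
 [  0.         470.9733638  197.52862476]
 [  0.           0.           1.        ]] [ 1.11682013 -0.5569947   0.88386476] [ 0.86927186  0.3137185  -0.13684937 -0.35667825]
top [[477.5651719    0.         319.78014188]
 [  0.         477.5651719  201.71099347]
 [  0.           0.           1.        ]] [0.51806288 0.0569239  1.55483825] [ 0.71147505 -0.70214683  0.02433268 -0.01417748]
```

View pics/scene0.png

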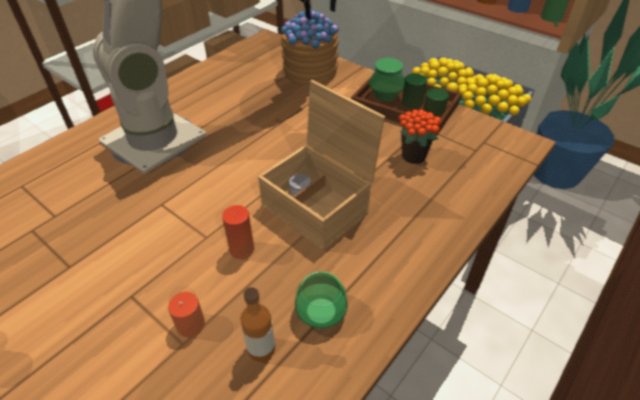

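View pics/top0.png

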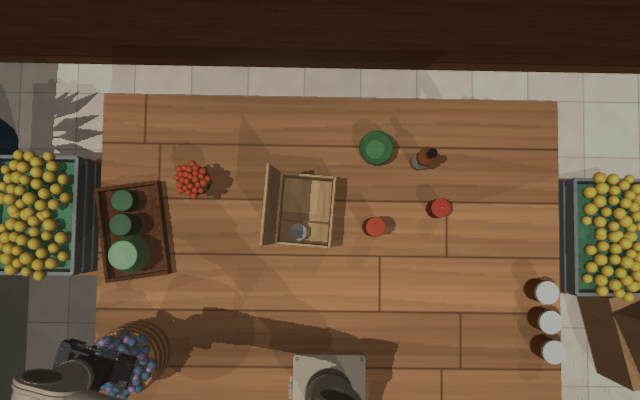

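The scene view shows the short candle at about (187,314), the tall one at (238,232) and the open box around (315,190). In the top view the box is at about (300,208), the short candle at (440,208), the tall one at (375,227), the bowl at (376,148) and the bottle at (425,159). I'll zoom in to find the box corners.

```bash
cat > h.py <<'E'
import numpy as np, cv2
from scipy.spatial.transform import Rotation as R
def ray(c,uv):
    d=np.linalg.inv(c['K'])@np.array([uv[0],uv[1],1.]); return R.from_quat(c['attitude']).apply(d)
def onplane(c,uv,z):
    d=ray(c,uv); o=np.array(c['xyz']); return (o+d*(z-o[2])/d[2])
def proj(c,P):
    p=R.from_quat(c['attitude']).inv().apply(np.atleast_2d(P)-np.array(c['xyz'])); q=p@c['K'].T; return q[:,:2]/q[:,2:]
E
python3 - <<'E'
import pickle,cv2,numpy as np
from h import *
d=pickle.load(open('d0.pkl','rb'))
t=d['top'];s=d['scene']
cv2.imwrite('pics/topz.png',cv2.resize(t['img'][150:270,250:450],None,fx=4,fy=4,interpolation=cv2.INTER_CUBIC))
cv2.imwrite('pics/scz.png',cv2.resize(s['img'][80:255,200:400],None,fx=3.4,fy=3.4,interpolation=cv2.INTER_CUBIC))
for n,c in d.items():
    hsv=cv2.cvtColor(c['img'],cv2.COLOR_BGR2HSV)
    m=(((hsv[...,0]<6)|(hsv[...,0]>174))&(hsv[...,1]>170)&(hsv[...,2]>60)).astype('uint8')
    k,l,st,ce=cv2.connectedComponentsWithStats(m)
    for i in range(1,k):
        if st[i,4]>80: print(n,st[i],ce[i].round(1))
print('short',onplane(t,(440,208),.08),'tall',onplane(t,(375,227),.125))
E
```

```text
scene [ 96  96  17  15 164] [104.3 103. ]
scene [224 207  24  18 299] [236.  214.9]
top [430 199  20  18 270] [440.  207.6]
top [373 218  12  16  91] [379.8 223.9]
short [ 0.58415244 -0.33698202  0.08      ] tall [ 0.52255749 -0.12949088  0.125     ]
```

View pics/topz.png

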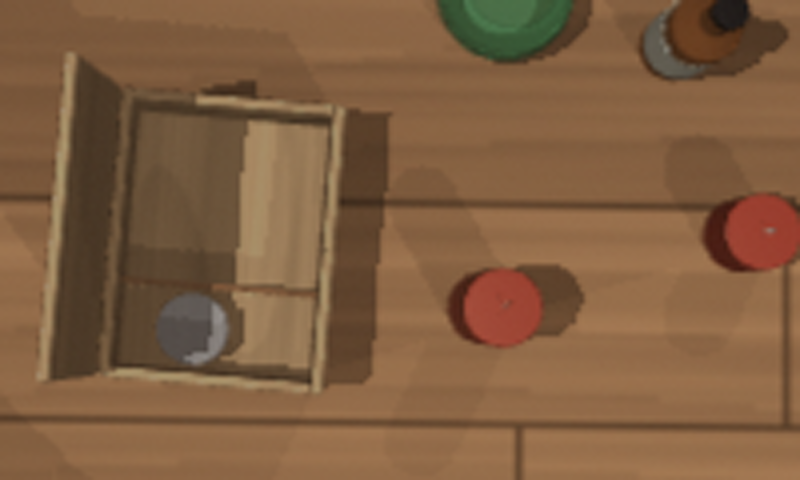

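View pics/scz.png

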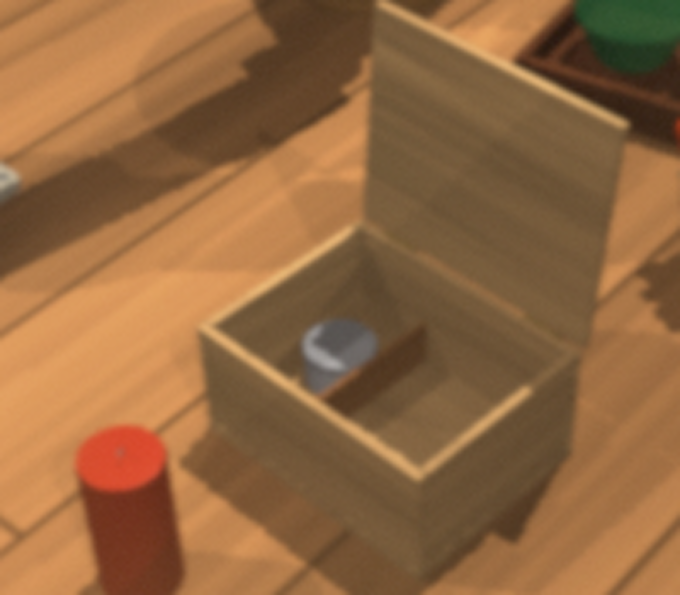

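Zoomed top view (×4, offset 250,150): rim corners at (345,107), (320,391), (108,373) and (125,92), with the lid's free edge from (70,53) to (42,380). Zoomed scene view (×3.4, offset 200,80): rim corners at (420,475), (203,326), (358,228) and (578,350), with the lid corners at (380,3) and (628,125). The tin sits on the world -x side, so box +x points along world +y.

```bash
python3 - <<'E'
import pickle
from h import *
from scipy.optimize import least_squares
d=pickle.load(open('d0.pkl','rb')); t=d['top'];s=d['scene']
zt=lambda a:(np.array(a)+.5)/4-.5+[250,150]
zs=lambda a:(np.array(a)+.5)/3.4-.5+[200,80]
rim=np.array([[-.085,-.11],[-.085,.11],[.085,.11],[.085,-.11]])
pt=zt([[345,107],[320,391],[108,373],[125,92],[42,380],[70,53]])
ps=zs([[420,475],[203,326],[358,228],[578,350],[380,3],[628,125]])
def pts(p):
    x,y,a,th=p
    L=[[*r,.105] for r in rim]
    for yy in(.11,-.11): L.append([.085-.182*np.cos(th),yy,.105+.182*np.sin(th)])
    L=np.array(L)
    return R.from_euler('z',a).apply(L)+[x,y,0]
def f(p):
    P=pts(p); return np.r_[(proj(t,P)-pt).ravel(),(proj(s,P)-ps).ravel()]
r=least_squares(f,[.6,.1,1.57,1.7],loss='soft_l1'); print(r.x,r.fun.reshape(-1,2).round(1).tolist())
x,y,a,th=r.x
print('yawdeg',np.degrees(a),'comp',R.from_euler('z',a).apply([0,-.0345,0])+[x,y,0])
# y-centre: inside -0.102..0.033
# candles: bounding boxes
th_=np.linspace(0,2*np.pi,60)
for name,h,g,bt,bs in(('short',.08,(.585,-.335),(425,190,460,225),(160,280,215,345)),('tall',.125,(.52,-.13),(358,210,392,245),(215,200,260,265))):
    obs=[]
    for c,b in((t,bt),(s,bs)):
        hsv=cv2.cvtColor(c['img'],cv2.COLOR_BGR2HSV)[b[1]:b[3],b[0]:b[2]]
        m=(((hsv[...,0]<7)|(hsv[...,0]>172))&(hsv[...,1]>(165 if c is s else 140))).astype('uint8')
        k,l,st,ce=cv2.connectedComponentsWithStats(m); i=1+np.argmax(st[1:,4]); q=st[i]
        obs.append([q[0]+b[0]-.5,q[1]+b[1]-.5,q[0]+q[2]+b[0]-.5,q[1]+q[3]+b[1]-.5]); 
    def fc(p):
        P=np.array([[p[0]+.03*np.cos(a),p[1]+.03*np.sin(a),z] for z in(0,h) for a in th_]); o=[]
        for c,b in zip((t,s),obs):
            q=proj(c,P); o+= list(np.r_[q.min(0),q.max(0)]-b)
        return np.array(o)
    r=least_squares(fc,g,loss='soft_l1'); print(name,r.x,r.fun.round(1),obs)
print(R.from_quat([1.345e-1,.9909,-7e-4,0]).as_matrix().round(3))
E
```

```text
[0.57233053 0.08008552 1.50505037 1.70208922] [[0.1, -0.4], [0.8, 0.8], [-2.2, 0.9], [-0.4, -1.1], [-0.2, 0.7], [-0.2, 0.0], [-0.1, 2.3], [-2.0, 0.5], [0.8, -2.6], [1.6, 0.6], [-0.5, -0.4], [0.1, 0.3]]
yawdeg 86.23303413415056 comp [0.60675599 0.07781892 0.        ]
short [ 0.5845284  -0.33882408] [-1.6 -0.3  0.7  0.6 -2.2 -1.9  8.6 20.9] [[np.float64(426.5), np.float64(198.5), np.float64(449.5), np.float64(217.5)], [np.float64(169.5), np.float64(292.5), np.float64(196.5), np.float64(316.5)]]
tall [ 0.52356321 -0.13223161] [-0.9  0.2  0.4  0.2 -1.4 -1.   6.7 34.4] [[np.float64(362.5), np.float64(216.5), np.float64(385.5), np.float64(236.5)], [np.float64(222.5), np.float64(205.5), np.float64(247.5), np.float64(225.5)]]
[[-0.964  0.267 -0.   ]
 [ 0.267  0.964 -0.001]
 [-0.    -0.001 -1.   ]]
```

```bash
python3 -m crank '0 0 -0.2 0 1; 0 0 -0.25 0.09 1; 0 0 -0.25 0.09 1; 0 0 -0.2 0.09 1; 0 0 0 0.09 1; 0 0 0 0.09 1; 0 0 0 0.09 1; 0 0 0 0.09 1; 0 0 0 0.09 1; 0 0 0 0.09 1'; python3 -m crank '0 0 0 0.06 1; 0 0 0 0 1; 0 0 0 0 1'; python3 - <<'E'
from bench import read_state
from h import *
s=read_state(); print(s['time'],s['ee_pos'],R.from_quat(s['eef_rot']).as_matrix().round(3).tolist(),s['joint_positions'])
E
```

```text
time: 1.1
ee_pos: [0.1665, 0.6023, 0.3752]
eef_rot: [0.699, 0.715, -0.0, 0.0]
ft_force: [0.7, -0.0, 0.1]
width: 0.0867
grip_force: 0.0
time: 1.4
ee_pos: [0.1665, 0.6024, 0.3754]
eef_rot: [0.729, 0.685, -0.0, 0.0]
ft_force: [0.2, 0.7, 0.7]
width: 0.0869
grip_force: 0.0
1.4 [0.16650954 0.602351   0.37536056] [[0.063, 0.998, -0.0], [0.998, -0.063, -0.0], [-0.0, -0.0, -1.0]] [-1.45665757  0.31198593  0.11659493  1.12116243 -0.03602234  1.71082835
 -1.41324551]
```

```bash
python3 -m crank '-0.14 0.115 0 0 1; -0.14 0.115 0 0 1; -0.14 0.115 0 0 1; -0.14 0.115 0 0 1; -0.14 0.115 0 0 1; -0.14 0.115 0 0 1; -0.14 0.115 0 0 1; -0.14 0.115 0 0 1; -0.14 0.115 0 0 1; -0.14 0.115 0 0 1'; python3 -m crank '-0.14 0.115 0 0 1; -0.14 0.115 0 0 1; -0.18 0.063 0 0 1; -0.18 0.063 0 0 1; -0.18 0.063 0 0 1; -0.18 0.063 0 0 1; -0.18 0.063 0 0 1; -0.18 0.063 0 0 1; -0.18 0.063 0 0 1; -0.18 0.063 0 0 1' | head -3;  python3 -m crank '-0.18 0.063 0 0 1; -0.18 0.063 0 0 1; -0.18 0.063 0 0 1; -0.18 0.063 0 0 1; -0.18 0.063 0 0 1; -0.18 0.063 0 0 1; -0.18 0.063 0 0 1; -0.18 0.063 0 0 1; 0 0 0 0 1; 0 0 0 0 1'
```

```text
time: 2.4
ee_pos: [0.3784, 0.3065, 0.3758]
eef_rot: [0.729, 0.685, 0.0, -0.0]
ft_force: [-0.3, -0.0, -0.8]
width: 0.0868
grip_force: 0.0
time: 3.4
ee_pos: [0.5017, -0.0466, 0.3758]
eef_rot: [0.729, 0.685, 0.0, -0.0]
time: 4.4
ee_pos: [0.5829, -0.3403, 0.3747]
eef_rot: [0.73, 0.683, -0.001, -0.001]
ft_force: [-0.2, 0.5, 0.5]
width: 0.0869
grip_force: 0.0
```

```bash
python3 -m crank '0.01 0.007 0.2 0 1; 0 0 0.2 0 1; 0 0 0.2 0 1; 0 0 0.2 0 1; 0 0 0.2 0 1; 0 0 0.2 0 1; 0 0 0.1 0 1; 0 0 0 0 1'; python3 - <<'E'
from bench import cams
import cv2,numpy as np
a=cams.camera('scene')['img'][220:360,100:290]; b=cams.camera('top')['img'][150:270,380:500]
a=cv2.resize(a,(570,420)); b=cv2.resize(b,(230,230)); c=np.zeros((420,800,3),'uint8'); c[:,:570]=a; c[:230,570:]=b
cv2.imwrite('pics/g1.png',c)
E
```

```text
time: 5.2
ee_pos: [0.5844, -0.3337, 0.1129]
eef_rot: [0.729, 0.685, -0.0, -0.002]
ft_force: [0.1, 0.3, -0.0]
width: 0.0869
grip_force: 0.0
```

View pics/g1.png

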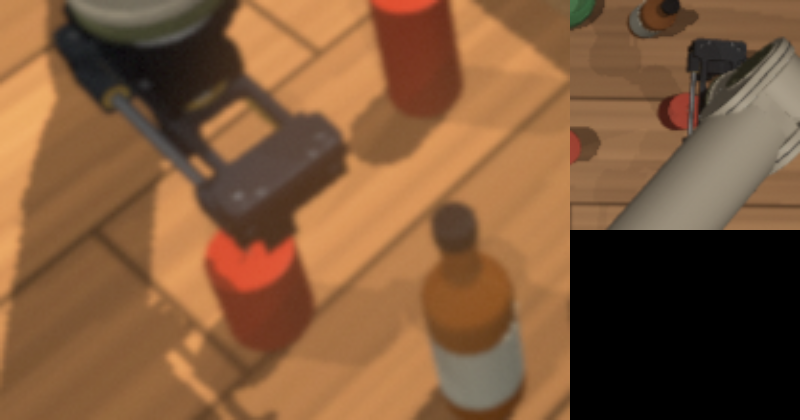

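The crop shows the open gripper straight above the short candle (crop about (255,290)), clear of the bottle and the tall candle. I'll shift 4 mm in -y, lower to grasp height and grip.

```bash
python3 -m crank '-0.02 0 0.1 0 1; 0 0 0.1 0 1; 0 0 0.1 0 1; 0 0 0.05 0 1; 0 0 0 0 1'; python3 -m crank '0 0 0 0 -1; 0 0 0 0 -1; 0 0 0 0 -1; 0 0 0 0 -1; 0 0 0 0 -1; 0 0 0 0 -1; 0 0 0 0 -1; 0 0 0 0 -1' 20
```

```text
time: 5.8
ee_pos: [0.5849, -0.3406, 0.0459]
eef_rot: [0.73, 0.684, 0.0, -0.0]
ft_force: [-0.3, -0.1, 0.5]
width: 0.087
grip_force: 0.0
time: 6.6
ee_pos: [0.5849, -0.3411, 0.046]
eef_rot: [0.73, 0.684, 0.0, 0.0]
ft_force: [-0.7, 1.8, 5.7]
width: 0.0593
grip_force: 20.0
```

```bash
python3 -m crank '0 0 -0.03 0 -1; 0 0 -0.06 0 -1; 0 0 -0.1 0 -1; 0 0 -0.15 0 -1; 0 0 -0.15 0 -1; 0 0 -0.15 0 -1; 0 0 -0.15 0 -1; 0 0 -0.1 0 -1; 0 0 0 0 -1; 0 0 0 0 -1'; python3 - <<'E'
from bench import cams
import cv2,numpy as np,pickle
d={n:cams.camera(n) for n in('scene','top')}; pickle.dump(d,open('d1.pkl','wb'))
a=d['scene']['img'][130:330,100:300]; b=d['top']['img'][150:270,380:500]
c=np.zeros((600,800,3),'uint8'); c[:,:600]=cv2.resize(a,(600,600)); c[:200,600:]=cv2.resize(b,(200,200))
cv2.imwrite('pics/g2.png',c)
E
```

```text
time: 7.6
ee_pos: [0.5844, -0.3409, 0.2231]
eef_rot: [0.73, 0.683, 0.0, -0.0]
ft_force: [0.4, 0.2, -2.6]
width: 0.059
grip_force: 20.0
```

View pics/g2.png

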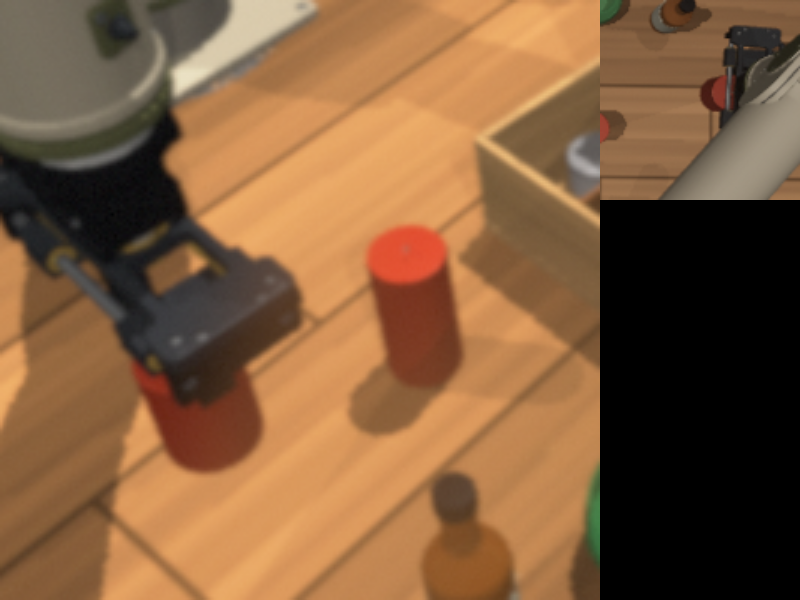

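The candle is held upright, with its bottom at about crop (210,460), and the tall candle at (415,310) hasn't moved. Next I'll carry it over the box.

```bash
python3 -m crank '0.08 -0.002 0 0 -1; 0.15 -0.002 0 0 -1; 0.15 -0.002 0 0 -1; 0.15 -0.002 0 0 -1; 0.15 -0.002 0 0 -1; 0.15 -0.002 0 0 -1; 0.15 -0.002 0 0 -1; 0.15 -0.002 0 0 -1; 0.15 -0.002 0 0 -1; 0.15 -0.002 0 0 -1' >/dev/null; python3 -m crank '0.15 -0.002 0 0 -1; 0.15 -0.002 0 0 -1; 0.15 -0.002 0 0 -1; 0.15 -0.002 0 0 -1; 0.06 0 0 0 -1; 0 0 0 0 -1; 0 0 0 0 -1; 0 0 0 0 -1'; python3 - <<'E'
from bench import cams
import cv2,numpy as np,pickle
d={n:cams.camera(n) for n in('scene','top')}; pickle.dump(d,open('d2.pkl','wb'))
a=d['scene']['img'][60:260,200:400]; b=d['top']['img'][150:270,250:370]
c=np.zeros((500,800,3),'uint8'); c[:,:500]=cv2.resize(a,(500,500)); c[:300,500:]=cv2.resize(b,(300,300))
cv2.imwrite('pics/g3.png',c)
E
```

```text
time: 9.5
ee_pos: [0.6064, 0.0742, 0.2236]
eef_rot: [0.731, 0.683, -0.0, 0.0]
ft_force: [1.2, -0.6, -2.4]
width: 0.059
grip_force: 20.0
```

View pics/g3.png

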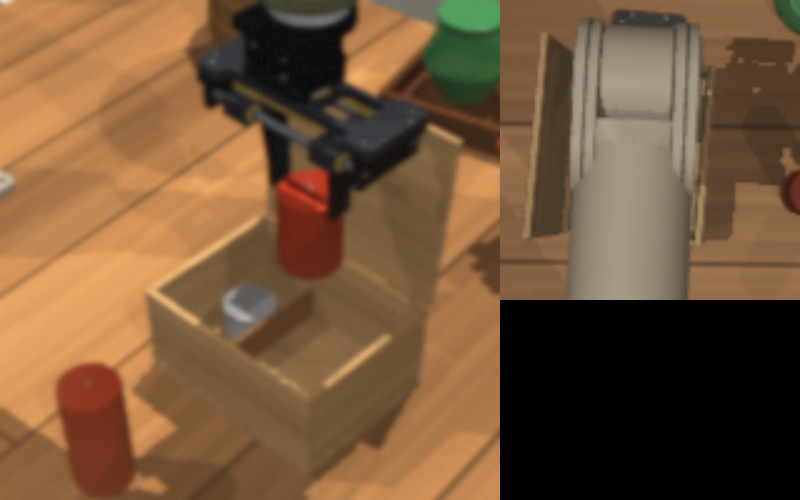

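The candle hangs upright over the free compartment at crop (310,225), the tin at (248,310) hasn't been touched, and there is free space between wrist and lid. I'll check the candle's offset from the tool, and the compartment centre, numerically.

```bash
python3 - <<'E'
import pickle
from h import *
d=pickle.load(open('d2.pkl','rb')); s=d['scene']
hsv=cv2.cvtColor(s['img'],cv2.COLOR_BGR2HSV)
for v in (152,155,158,161,164):
    row=hsv[v,300:350]; u=[i+300 for i in range(50) if (row[i,0]<8 or row[i,0]>170) and row[i,1]>150]; print(v,u[0] if u else None,u[-1] if u else None)
a=np.linspace(0,6.28,90)
tcp=np.array([.6064,.0742,.2236])
for off in (0,.003,.006):
    P=np.array([[tcp[0]+.03*np.cos(q),tcp[1]+off+.03*np.sin(q),z] for z in(.1776,.2576) for q in a])
    h=cv2.convexHull(proj(s,P).astype('float32')); m=np.zeros((400,640),'uint8'); cv2.fillPoly(m,[h.round().astype(int)],1)
    print(off,[(v,np.where(m[v])[0][[0,-1]].tolist()) for v in(152,158,164)])
# compartment inner corners at rim/floor vs scene: predicted inner corners in the crops
f=R.from_euler('z',1.505)
L=np.array([[-.077,-.102,.008],[.077,-.102,.008],[-.077,.033,.048],[.077,.033,.048],[-.085,-.11,.105],[-.085,-.11,0],[-.085,.11,.105],[.085,-.11,.105],[.085,.11,.105]])
W=f.apply(L)+[.5723,.0801,0]
d0=pickle.load(open('d0.pkl','rb'))
print('scz',((proj(d0['scene'],W)-[200,80])*3.4).round(0).tolist()); print('topz',((proj(d0['top'],W)-[250,150])*4).round(0).tolist())
E
```

```text
152 312 335
155 312 335
158 312 335
161 312 335
164 312 334
0 [(152, [310, 336]), (158, [310, 336]), (164, [310, 336])]
0.003 [(152, [311, 337]), (158, [311, 337]), (164, [311, 337])]
0.006 [(152, [312, 338]), (158, [312, 338]), (164, [312, 338])]
scz [[418.0, 562.0], [557.0, 445.0], [281.0, 428.0], [425.0, 323.0], [418.0, 482.0], [418.0, 582.0], [195.0, 327.0], [582.0, 351.0], [360.0, 218.0]]
topz [[328.0, 126.0], [139.0, 111.0], [317.0, 291.0], [122.0, 276.0], [344.0, 104.0], [338.0, 118.0], [322.0, 393.0], [122.0, 86.0], [98.0, 375.0]]
```

```bash
python3 -m crank '0.014 0.002 0.05 0 -1; 0 0 0.1 0 -1; 0 0 0.1 0 -1; 0 0 0.1 0 -1; 0 0 0.1 0 -1; 0 0 0.1 0 -1; 0 0 0.1 0 -1; 0 0 0.1 0 -1; 0 0 0.05 0 -1; 0 0 0 0 -1'; python3 -m crank '0 0 0.005 0 -1; 0 0 0.005 0 -1; 0 0 0 0 -1; 0 0 0 0 -1'
```

```text
time: 10.6
ee_pos: [0.606, 0.079, 0.0621]
eef_rot: [0.73, 0.683, -0.001, -0.001]
ft_force: [0.0, -0.8, -3.1]
width: 0.0591
grip_force: 20.0
time: 11.0
ee_pos: [0.6074, 0.0793, 0.0622]
eef_rot: [0.73, 0.684, 0.0, 0.0]
ft_force: [-0.9, -0.7, -2.8]
width: 0.059
grip_force: 20.0
```

```bash
python3 -m crank '0 0 0.01 0 -1; 0 0 0.01 0 -1; 0 0 0.01 0 -1; 0 0 0 0 -1; 0 0 0 0 -1'; python3 -m crank '0 0 0.005 0 -1; 0 0 0 0 -1; 0 0 0 0 -1'|grep -E 'pos|ft'; python3 -m crank '0 0 0.005 0 -1; 0 0 0 0 -1; 0 0 0 0 -1'|grep -E 'pos|ft'
```

```text
time: 11.5
ee_pos: [0.607, 0.0792, 0.0556]
eef_rot: [0.73, 0.684, -0.0, -0.0]
ft_force: [0.3, 0.9, -2.0]
width: 0.0591
grip_force: 20.0
ee_pos: [0.607, 0.0792, 0.0546]
ft_force: [0.4, 0.3, -2.3]
ee_pos: [0.6072, 0.0793, 0.054]
ft_force: [-1.7, 0.0, 3.7]
```

Contact: the vertical force rose from -2.3 to +3.7 N. I'll release with a partial opening and lift straight up.

```bash
python3 -m crank '0 0 0 0 0.45; 0 0 0 0 0.6; 0 0 0 0 0.75; 0 0 0 0 0.75; 0 0 0 0 0.75; 0 0 0 0 0.75' | grep -E 'ft|width|pos'; python3 -m crank '0 0 -0.03 0 0.75; 0 0 -0.05 0 0.75; 0 0 -0.1 0 0.75; 0 0 -0.2 0 0.75; 0 0 -0.2 0 0.75; 0 0 -0.2 0 0.75; 0 0 -0.2 0 -1; 0 0 -0.2 0 -1; 0 0 -0.2 0 -1; 0 0 -0.2 0 -1'; python3 -m crank '0 0 0 0 -1; 0 0 0 0 -1'; python3 - <<'E'
from bench import cams
import cv2,numpy as np,pickle
d={n:cams.camera(n) for n in('scene','top')}; pickle.dump(d,open('d3.pkl','wb'))
a=d['scene']['img'][60:260,200:400]; b=d['top']['img'][150:270,250:370]
c=np.zeros((500,800,3),'uint8'); c[:,:500]=cv2.resize(a,(500,500)); c[:300,500:]=cv2.resize(b,(300,300))
cv2.imwrite('pics/g4.png',c)
E
```

```text
ee_pos: [0.607, 0.0792, 0.0536]
ft_force: [-0.7, -0.2, -0.1]
width: 0.076
time: 13.7
ee_pos: [0.6066, 0.0789, 0.3725]
eef_rot: [0.73, 0.683, 0.001, 0.0]
ft_force: [0.0, -0.2, 0.3]
width: 0.052
grip_force: 0.0
time: 13.9
ee_pos: [0.6073, 0.0787, 0.371]
eef_rot: [0.73, 0.683, 0.001, 0.001]
ft_force: [-0.4, 0.4, -1.3]
width: 0.0363
grip_force: 0.0
```

View pics/g4.png

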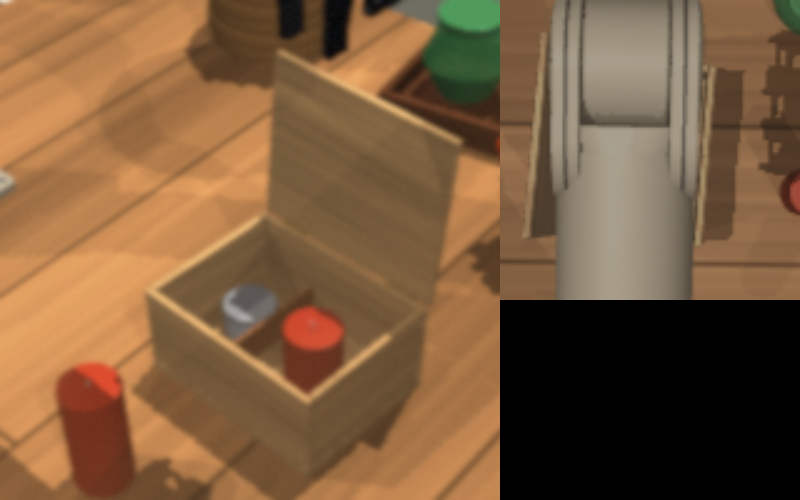

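The candle stands upright in the large compartment (crop (313,350)) and the lid is still open. Next I'll move behind the lid and work out the arc.

```bash
python3 -m crank '0.13 -0.029 0 0 -1; 0.13 -0.029 0 0 -1; 0.13 -0.029 0 0 -1; 0.13 -0.029 0 0 -1; 0.13 -0.029 0 0 -1; 0.13 -0.029 0 0 -1; 0 0 0 0 -1; 0 0 0 0 -1; 0 0 0 0 -1' | grep -E 'ft|width|pos'; python3 -m crank '0 0 0.1 0 -1; 0 0 0.1 0 -1; 0 0 0.1 0 -1; 0 0 0.1 0 -1; 0 0 0.1 0 -1; 0 0 0.085 0 -1; 0 0 0 0 -1; 0 0 0 0 -1'; python3 - <<'E'
import numpy as np
t=np.radians(np.r_[np.arange(99,-.1,-3)])
x=.085-.15*np.cos(t)+.008*np.sin(t)+.0095; z=.105+.15*np.sin(t)+.008*np.cos(t)
print('start y,z',.0801+.998*x[0],z[0])
for i in range(len(t)-1): print(int(round(np.degrees(t[i+1]))),round((x[i+1]-x[i])/.2,3),round(-(z[i+1]-z[i])/.2,3),'y',round(.0801+.998*x[i+1],4),'z',round(z[i+1],4))
E
```

```text
ee_pos: [0.5826, 0.2359, 0.3693]
ft_force: [0.1, -0.6, -0.4]
width: 0.0006
time: 15.7
ee_pos: [0.5827, 0.2363, 0.2532]
eef_rot: [0.73, 0.683, 0.0, -0.0]
ft_force: [0.1, -0.0, 0.9]
width: 0.0007
grip_force: 0.0
start y,z 0.20571494312783414 0.2519017753689488
96 -0.039 -0.007 y 0.198 z 0.2533
93 -0.039 -0.005 y 0.1902 z 0.2544
90 -0.039 -0.003 y 0.1824 z 0.255
87 -0.039 -0.001 y 0.1745 z 0.2552
84 -0.039 0.001 y 0.1667 z 0.255
81 -0.039 0.003 y 0.1589 z 0.2544
78 -0.039 0.005 y 0.1511 z 0.2534
75 -0.039 0.007 y 0.1434 z 0.252
72 -0.038 0.009 y 0.1357 z 0.2501
69 -0.038 0.011 y 0.1282 z 0.2479
66 -0.037 0.013 y 0.1208 z 0.2453
63 -0.036 0.015 y 0.1136 z 0.2423
60 -0.036 0.017 y 0.1065 z 0.2389
57 -0.035 0.019 y 0.0996 z 0.2352
54 -0.034 0.021 y 0.0929 z 0.2311
51 -0.032 0.022 y 0.0864 z 0.2266
48 -0.031 0.024 y 0.0802 z 0.2218
45 -0.03 0.026 y 0.0742 z 0.2167
42 -0.029 0.027 y 0.0685 z 0.2113
39 -0.027 0.028 y 0.0631 z 0.2056
36 -0.026 0.03 y 0.058 z 0.1996
33 -0.024 0.031 y 0.0532 z 0.1934
30 -0.022 0.032 y 0.0488 z 0.1869
27 -0.021 0.034 y 0.0447 z 0.1802
24 -0.019 0.035 y 0.0409 z 0.1733
21 -0.017 0.035 y 0.0375 z 0.1662
18 -0.015 0.036 y 0.0345 z 0.159
15 -0.013 0.037 y 0.0319 z 0.1516
12 -0.011 0.038 y 0.0296 z 0.144
9 -0.009 0.038 y 0.0278 z 0.1364
6 -0.007 0.039 y 0.0264 z 0.1286
3 -0.005 0.039 y 0.0253 z 0.1208
0 -0.003 0.039 y 0.0247 z 0.113
```

```bash
python3 -m crank '-0.04 0 0 0 -1; -0.04 0 0 0 -1; -0.04 0 0 0 -1; -0.04 0 0 0 -1; -0.035 0 0 0 -1; -0.039 0 -0.005 0 -1; -0.039 0 -0.003 0 -1; -0.039 0 -0.001 0 -1; -0.039 0 0.001 0 -1; -0.039 0 0.003 0 -1'; python3 -m crank '-0.039 0 0.005 0 -1; -0.039 0 0.007 0 -1; -0.038 0 0.009 0 -1; -0.038 0 0.011 0 -1; -0.037 0 0.013 0 -1; -0.036 0 0.015 0 -1; -0.036 0 0.017 0 -1; -0.035 0 0.019 0 -1'; python3 - <<'E'
from bench import cams
import cv2,numpy as np
a=cams.camera('scene')['img'][60:260,200:400]; b=cams.camera('top')['img'][150:270,250:370]
c=np.zeros((500,800,3),'uint8'); c[:,:500]=cv2.resize(a,(500,500)); c[:300,500:]=cv2.resize(b,(300,300))
cv2.imwrite('pics/g5.png',c)
E
```

```text
time: 16.7
ee_pos: [0.5772, 0.1588, 0.2535]
eef_rot: [0.73, 0.684, -0.0, -0.0]
ft_force: [-0.0, 3.0, -1.0]
width: 0.0005
grip_force: 0.9
time: 17.5
ee_pos: [0.5736, 0.0991, 0.2342]
eef_rot: [0.73, 0.683, 0.0, 0.0]
ft_force: [0.4, 0.8, 2.1]
width: 0.0003
grip_force: 0.8
```

View pics/g5.png

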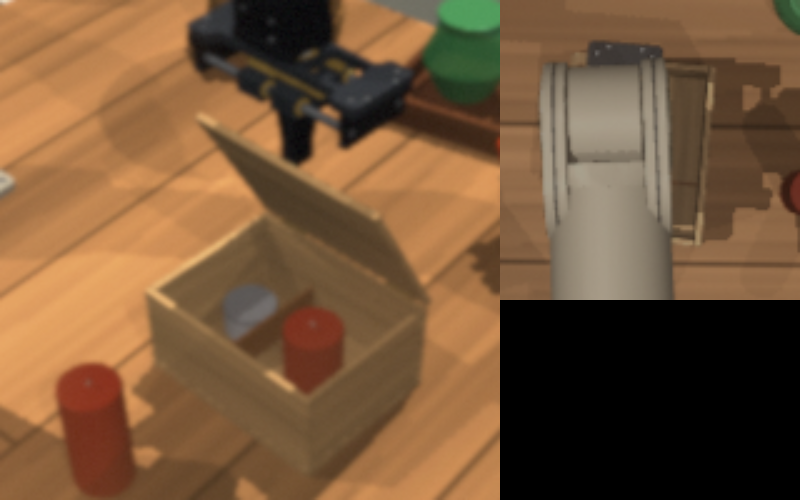

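The lid is turning down, now at roughly 55° with its edge from crop (200,118) to (380,215). The finger is in contact and the forces are a few newtons. I'll continue along the arc, slower near the end.

```bash
python3 -m crank '-0.034 0 0.021 0 -1; -0.032 0 0.022 0 -1; -0.031 0 0.024 0 -1; -0.03 0 0.026 0 -1; -0.029 0 0.027 0 -1; -0.027 0 0.028 0 -1; -0.026 0 0.03 0 -1; -0.024 0 0.031 0 -1; -0.022 0 0.032 0 -1; -0.021 0 0.034 0 -1'|grep -E 'pos|ft'; python3 -m crank '-0.019 0 0.035 0 -1; -0.017 0 0.035 0 -1; -0.015 0 0.036 0 -1; -0.013 0 0.037 0 -1; -0.006 0 0.019 0 -1; -0.006 0 0.019 0 -1; -0.005 0 0.019 0 -1; -0.004 0 0.019 0 -1'|grep -E 'pos|ft'; python3 -m crank '-0.004 0 0.01 0 -1; -0.004 0 0.01 0 -1; 0 0 0.01 0 -1; 0 0 0.01 0 -1; 0 0 0.01 0 -1; 0 0 0.01 0 -1; 0 0 0 0 -1'|grep -E 'pos|ft'
```

```text
ee_pos: [0.5698, 0.0444, 0.1789]
ft_force: [0.0, 0.2, 1.4]
ee_pos: [0.5689, 0.0279, 0.1355]
ft_force: [0.3, -0.4, 1.1]
ee_pos: [0.5685, 0.0263, 0.1233]
ft_force: [-0.5, 0.2, -0.7]
```

```bash
python3 -m crank '0 0 0.008 0 -1; 0 0 0.008 0 -1; 0 0 0.008 0 -1; 0 0 0.008 0 -1; 0 0 0 0 -1'|grep -E 'pos|ft'; python3 -m crank '0 0 0.005 0 -1; 0 0 0.005 0 -1; 0 0 0.005 0 -1; 0 0 0 0 -1'|grep -E 'pos|ft'; python3 - <<'E'
from bench import cams
import cv2,numpy as np
a=cams.camera('scene')['img'][60:260,200:400]; b=cams.camera('top')['img'][150:270,250:370]
c=np.zeros((500,800,3),'uint8'); c[:,:500]=cv2.resize(a,(500,500)); c[:300,500:]=cv2.resize(b,(300,300))
cv2.imwrite('pics/g6.png',c)
E
```

```text
ee_pos: [0.5686, 0.0263, 0.117]
ft_force: [-0.0, 0.5, 0.5]
ee_pos: [0.5687, 0.0263, 0.1141]
ft_force: [0.7, -1.8, -0.1]
```

View pics/g6.png

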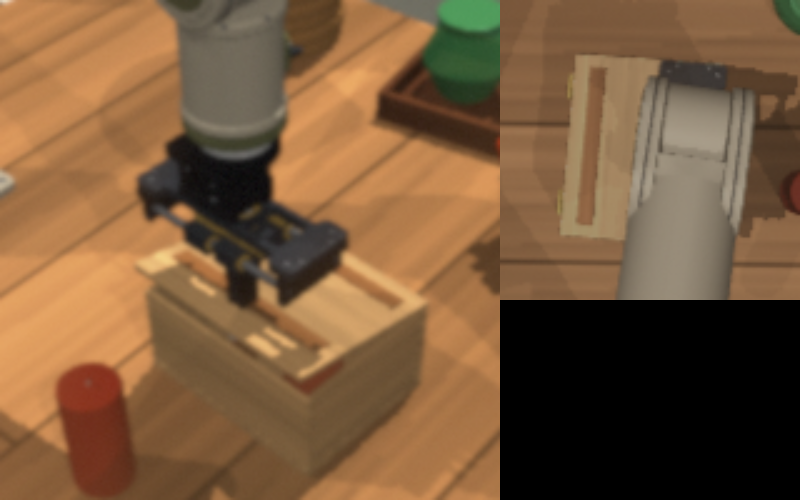

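The lid is nearly down, but I can't tell whether a gap remains at the front: its edge runs from crop (138,265) to (302,378), with red visible at (325,375). I'll compare this with projections for different angles.

```bash
python3 - <<'E'
from h import *
import pickle
s=pickle.load(open('d0.pkl','rb'))['scene']
f=R.from_euler('z',1.505)
for th in np.radians([0,3,6,9,12]):
    L=[]
    for yy in(.11,-.11):
        for o in(0,.008): L.append([.085-.182*np.cos(th)+o*np.sin(th),yy,.105+.182*np.sin(th)+o*np.cos(th)])
    print(np.degrees(th).round(),((proj(s,f.apply(L)+[.5723,.0801,0])-[200,60])*2.5).round().tolist())
print(((proj(s,[[.5687,.0263,.1141]])-[200,60])*2.5).round())
E
python3 -m crank '0 0 0.01 0 -1; 0 0 0 0 -1; 0 0 0 0 -1'|grep -E 'pos|ft'
```

```text
0.0 [[134.0, 296.0], [133.0, 290.0], [298.0, 412.0], [298.0, 405.0]]
3.0 [[133.0, 289.0], [133.0, 283.0], [299.0, 404.0], [299.0, 398.0]]
6.0 [[133.0, 281.0], [133.0, 275.0], [299.0, 396.0], [300.0, 390.0]]
9.0 [[133.0, 273.0], [133.0, 266.0], [300.0, 388.0], [301.0, 381.0]]
12.0 [[133.0, 265.0], [134.0, 258.0], [301.0, 380.0], [303.0, 373.0]]
[[245. 320.]]
ee_pos: [0.5686, 0.0263, 0.1121]
ft_force: [-0.7, -1.0, -0.9]
```

```bash
cat > lidfit.py <<'E'
from h import *
import sys,pickle
from bench import cams,read_state
f=R.from_euler('z',1.505)
def W(L): return f.apply(np.atleast_2d(L))+[.5723,.0801,0]
def outer(th,r,yy): return [.085-r*np.cos(th)+.008*np.sin(th),yy,.105+r*np.sin(th)+.008*np.cos(th)]
def fit(c,ys):
    # mean gradient along the outer front edge, for each angle
    g=cv2.GaussianBlur(cv2.cvtColor(c['img'],cv2.COLOR_BGR2GRAY).astype('float32'),(0,0),.7); gy=np.abs(cv2.Sobel(g,cv2.CV_32F,0,1))+np.abs(cv2.Sobel(g,cv2.CV_32F,1,0))
    out=[]
    for dg in np.arange(-2,20,1.):
        q=proj(c,W([outer(np.radians(dg),.182,y) for y in ys])).astype('float32')
        out.append((dg,round(float(np.mean(cv2.remap(gy,q[:,:1],q[:,1:],cv2.INTER_LINEAR))),0)))
    return out
if __name__=='__main__':
    c=cams.camera('scene'); pickle.dump(c,open(sys.argv[1],'wb')); s=read_state()
    print(s['ee_pos'],s['ft_force'],s['joint_positions'].round(3))
    for n,ys in(('right',np.linspace(-.105,-.03,30)),('left',np.linspace(.05,.105,20))): print(n,*['%d:%d'%a for a in fit(c,ys)])
    for yy in(-.09,.09):
        q=proj(c,W(outer(np.radians(8),.182,yy)))[0].round().astype(int); print(q,c['img'][q[1]-12:q[1]+16,q[0]].mean(1).round().astype(int).tolist(),'pred rows',[(dg,round(proj(c,W(outer(np.radians(dg),.182,yy)))[0][1])) for dg in(0,5,10)])
E
python3 lidfit.py c4.pkl
```

```text
[0.56860067 0.02628942 0.11215162] [ 0.00668593 -0.51446915 -0.52864872] [-0.854  0.366  0.892  1.756 -0.308  1.167  0.063]
right -2:23 -1:16 0:10 1:15 2:25 3:20 4:31 5:67 6:53 7:59 8:154 9:191 10:149 11:95 12:85 13:109 14:79 15:48 16:83 17:75 18:161 19:171
left -2:42 -1:41 0:42 1:44 2:48 3:42 4:49 5:73 6:75 7:67 8:73 9:99 10:119 11:101 12:77 13:73 14:77 15:85 16:98 17:96 18:93 19:93
[314 209] [167, 161, 132, 112, 110, 110, 110, 107, 105, 108, 108, 104, 95, 79, 72, 78, 93, 100, 100, 94, 93, 93, 93, 92, 90, 88, 86, 87] pred rows [(0, 218), (5, 212), (10, 207)]
[259 171] [135, 136, 141, 157, 172, 179, 185, 185, 184, 179, 163, 134, 117, 120, 130, 134, 131, 122, 113, 103, 103, 106, 106, 107, 109, 110, 111, 114] pred rows [(0, 180), (5, 175), (10, 169)]
```

```bash
python3 - <<'E'
from h import *
import pickle
c=pickle.load(open('c4.pkl','rb'))
print('g5 tip pred',((proj(c,[.5736,.0991,.2342])-[200,60])*2.5).round())
g=c['img'].mean(2)
for z in(.112,.125,.136,.15): print(z,proj(c,[.5686,.0263,z])[0].round(1))
for u in(294,296,298,300): print(u,g[165:196,u].round().astype(int).tolist())
h=cv2.cvtColor(c['img'],cv2.COLOR_BGR2HSV)
# colours: stripe on lid (full-res), table, lid, candle
for n,q in(('stripe',(302,186)),('stripe2',(350,173)),('lid',(330,180)),('red',(330,210)),('table',(380,240)),('candle_t',(236,214))): print(n,q,h[q[1],q[0]].tolist(),c['img'][q[1],q[0]].tolist())
E
```

```text
g5 tip pred [[297. 183.]]
0.112 [297.8 188.8]
0.125 [297.6 184.8]
0.136 [297.5 181.4]
0.15 [297.2 176.9]
294 [49, 54, 53, 46, 38, 30, 28, 29, 27, 28, 29, 28, 32, 33, 30, 36, 52, 75, 95, 104, 106, 105, 106, 106, 105, 105, 106, 104, 104, 103, 94]
296 [74, 72, 67, 62, 45, 31, 27, 24, 27, 28, 26, 31, 28, 31, 29, 31, 33, 41, 58, 81, 97, 104, 104, 104, 103, 106, 107, 105, 105, 106, 105]
298 [73, 78, 72, 60, 42, 29, 26, 27, 25, 25, 27, 27, 28, 28, 28, 28, 31, 38, 57, 77, 94, 102, 105, 105, 104, 105, 106, 107, 106, 108, 119]
300 [57, 71, 78, 75, 59, 43, 29, 25, 25, 24, 26, 31, 28, 29, 29, 37, 45, 53, 59, 70, 84, 98, 103, 106, 105, 105, 105, 107, 110, 122, 148]
stripe (302, 186) [16, 131, 117] [57, 88, 117]
stripe2 (350, 173) [15, 139, 208] [95, 151, 208]
lid (330, 180) [16, 126, 206] [104, 159, 206]
red (330, 210) [10, 168, 106] [36, 59, 106]
table (380, 240) [14, 149, 170] [71, 118, 170]
candle_t (236, 214) [7, 184, 133] [37, 58, 133]
```

```bash
python3 - <<'E'
from h import *
import pickle
c=pickle.load(open('c4.pkl','rb'))
for z in(.371,.385,.40):
  for dx in(-.033,-.018,.018,.033): print(z,dx,((proj(c,[.6073+dx,.0787-.002*dx/.03,z])-[200,60])*2.5).round().tolist())
E
python3 -m crank '0 0 -0.02 0 -1; 0 0 -0.02 0 -1; 0 0 -0.02 0 -1; 0 0 -0.02 0 -1'|grep -E 'pos|ft'; python3 lidfit.py c5.pkl | head -3
```

```text
0.371 -0.033 [[283.0, 59.0]]
0.371 -0.018 [[296.0, 66.0]]
0.371 0.018 [[330.0, 83.0]]
0.371 0.033 [[344.0, 90.0]]
0.385 -0.033 [[283.0, 44.0]]
0.385 -0.018 [[296.0, 50.0]]
0.385 0.018 [[330.0, 67.0]]
0.385 0.033 [[344.0, 74.0]]
0.4 -0.033 [[282.0, 27.0]]
0.4 -0.018 [[296.0, 34.0]]
0.4 0.018 [[330.0, 50.0]]
0.4 0.033 [[345.0, 57.0]]
ee_pos: [0.5688, 0.0263, 0.1287]
ft_force: [0.9, 0.5, -0.5]
[0.5690956  0.02618908 0.12933369] [-0.07916593 -0.11341367  1.15451466] [-0.865  0.347  0.903  1.737 -0.291  1.198  0.051]
right -2:23 -1:16 0:10 1:15 2:26 3:21 4:31 5:67 6:53 7:59 8:147 9:164 10:88 11:62 12:60 13:49 14:88 15:64 16:77 17:64 18:62 19:71
left -2:43 -1:41 0:41 1:44 2:49 3:43 4:50 5:73 6:76 7:67 8:74 9:103 10:126 11:104 12:78 13:74 14:80 15:91 16:108 17:105 18:94 19:107
```

In the open-gripper picture the visible fingertips also sit about 25 mm above the reported TCP. So the tip is really resting on the lid at about 9°, and it has to go roughly 24 mm lower. I'll continue down gently until the force rises.

```bash
python3 -m crank '0 0 0.03 0 -1; 0 0 0.03 0 -1; 0 0 0.02 0 -1; 0 0 0.01 0 -1; 0 0 0.01 0 -1; 0 0 0.01 0 -1; 0 0 0.01 0 -1'|grep -E 'pos|ft'; python3 -m crank '0 0 0.01 0 -1; 0 0 0.01 0 -1; 0 0 0.01 0 -1'|grep -E 'pos|ft';python3 lidfit.py c6.pkl | head -3
```

```text
ee_pos: [0.5688, 0.0262, 0.1042]
ft_force: [0.1, -0.6, 1.3]
ee_pos: [0.5687, 0.0262, 0.0981]
ft_force: [0.5, -0.2, 0.9]
[0.5685716  0.02628103 0.09779967] [0.16091491 0.48570403 0.42968446] [-0.845  0.383  0.883  1.771 -0.324  1.141  0.074]
right -2:12 -1:9 0:14 1:20 2:76 3:153 4:187 5:159 6:112 7:77 8:82 9:108 10:98 11:44 12:75 13:91 14:99 15:192 16:193 17:85 18:70 19:101
left -2:42 -1:50 0:57 1:53 2:59 3:85 4:127 5:141 6:114 7:84 8:70 9:70 10:71 11:77 12:89 13:90 14:87 15:97 16:101 17:85 18:73 19:63
```

The lid is following and is now at about 4.5°.

```bash
python3 -m crank '0 0 0.007 0 -1; 0 0 0.007 0 -1; 0 0 0.007 0 -1; 0 0 0.007 0 -1; 0 0 0.007 0 -1'|grep -E 'pos|ft'; python3 -m crank '0 0 0.005 0 -1; 0 0 0.005 0 -1; 0 0 0.005 0 -1'|grep -E 'pos|ft'; python3 lidfit.py c7.pkl | head -3
```

```text
ee_pos: [0.5687, 0.0262, 0.0911]
ft_force: [-0.3, 0.7, 0.0]
ee_pos: [0.5687, 0.0262, 0.0882]
ft_force: [0.5, 0.2, 0.6]
[0.56863255 0.02628379 0.0880172 ] [ 0.29930183 -0.72307179 -0.2443788 ] [-0.838  0.396  0.876  1.78  -0.335  1.123  0.082]
right -2:88 -1:151 0:192 1:181 2:137 3:97 4:72 5:82 6:110 7:112 8:57 9:48 10:90 11:83 12:132 13:213 14:178 15:74 16:68 17:92 18:107 19:111
left -2:63 -1:83 0:117 1:145 2:136 3:104 4:79 5:68 6:68 7:68 8:74 9:87 10:91 11:83 12:79 13:86 14:80 15:72 16:68 17:58 18:54 19:71
```

```bash
for i in 1; do python3 -m crank '0 0 0.005 0 -1; 0 0 0 0 -1'|grep -E 'pos|ft'; python3 -m crank '0 0 0.005 0 -1; 0 0 0 0 -1'|grep -E 'pos|ft'; done
```

```text
ee_pos: [0.5686, 0.0263, 0.0872]
ft_force: [-0.2, 0.5, 0.8]
ee_pos: [0.5687, 0.0263, 0.087]
ft_force: [-5.3, 0.5, 10.7]
```

```bash
python3 -m crank '0 0 0.005 0 -1; 0 0 0 0 -1'|grep -E 'pos|ft'; python3 lidfit.py c8.pkl | sed -n 2,3p
```

```text
ee_pos: [0.5687, 0.0263, 0.0869]
ft_force: [-9.7, -0.6, 21.6]
right -2:117 -1:176 0:196 1:166 2:119 3:82 4:71 5:94 6:114 7:91 8:37 9:70 10:93 11:83 12:159 13:219 14:154 15:65 16:73 17:94 18:107 19:113
left -2:70 -1:97 0:132 1:143 2:121 3:90 4:74 5:69 6:69 7:68 8:76 9:87 10:87 11:80 12:78 13:84 14:77 15:69 16:65 17:56 18:56 19:77
```

The force rises sharply (10.7, then 21.6 N) with no further travel, so the lid is seated on the rim. I'll retreat straight up and check.

```bash
python3 -m crank '0 0 -0.02 0 -1; 0 0 -0.05 0 -1; 0 0 -0.1 0 -1; 0 0 -0.2 0 -1; 0 0 -0.2 0 -1; 0 0 -0.2 0 -1; 0 0 -0.2 0 -1; 0 0 0 0 -1; 0 0 0 0 -1'; python3 lidfit.py c9.pkl; python3 - <<'E'
import pickle,numpy as np
from h import *
a=pickle.load(open('d0.pkl','rb'))['scene']['img'];b=pickle.load(open('c9.pkl','rb'))['img']
D=np.abs(a.astype(int)-b).mean(2)
for n,r in(('tall',(205,260,220,255)),('bottle',(285,360,240,275)),('bowl',(268,330,290,350)),('pot',(105,165,395,440))): print(n,D[r[0]:r[1],r[2]:r[3]].mean().round(1))
E
```

```text
time: 25.35
ee_pos: [0.569, 0.0262, 0.2799]
eef_rot: [0.73, 0.684, 0.001, 0.0]
ft_force: [0.1, -0.5, -0.7]
width: 0.0006
grip_force: 0.0
[0.56844384 0.02631964 0.27880525] [-0.14823225 -0.14193668  0.40320971] [-0.917  0.237  0.957  1.518 -0.194  1.487 -0.023]
right -2:158 -1:252 0:299 1:262 2:171 3:87 4:38 5:14 6:6 7:9 8:6 9:5 10:17 11:63 12:143 13:208 14:171 15:63 16:15 17:33 18:74 19:134
left -2:133 -1:205 0:273 1:273 2:200 3:108 4:47 5:24 6:27 7:23 8:35 9:54 10:54 11:40 12:62 13:89 14:85 15:67 16:61 17:52 18:44 19:37
[314 209] [125, 123, 120, 121, 129, 145, 163, 175, 180, 182, 185, 184, 183, 184, 185, 187, 187, 184, 182, 179, 170, 148, 121, 100, 90, 91, 90, 91] pred rows [(0, 218), (5, 212), (10, 207)]
[259 171] [142, 143, 142, 142, 147, 153, 158, 158, 159, 161, 159, 158, 162, 169, 177, 183, 185, 185, 183, 176, 158, 128, 108, 101, 103, 108, 109, 110] pred rows [(0, 180), (5, 175), (10, 169)]
tall 9.7
bottle 8.9
bowl 2.9
pot 3.7
```

The lid's front edge matches 0° (within about half a degree), and nothing is touching the robot. Handing in.

```bash
python3 -c "
from bench import workorder
print(workorder.close_job())"
```

```text
the job is handed in; nothing more can be done
None
```

The short candle was set down upright in the middle of the large compartment, the lid was then lowered until it seated on the rim (fits 0° to within about half a degree), and the job was handed in at about 25 s of the 59 s allowed, with no verdict shown.

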